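Run the coffee grinder by holding its lid down

TASK

Grind the coffee: take the smoked lid from the counter, fit it over the grinder's bowl with its tab in the switch pocket, and press it down flat until it is fully home against the spring switch, firmly but without leaning on it (no more than about 40 N). The grinder runs only while the lid is pressed, so keep it down for at least three seconds and finish with the robot still holding it down; do not let go. Leave the mug, the jar and the plate where they stand.

Things in the scene. Friction and masses are not known exactly. Their poses are not given: they have to be found in the camera images.
- lid_center (a point): Loose smoked-plastic lid, 90 g, open side down. Point on its axis, 31 mm above its lower edge (half-way up); z up, x to the tab. Round skirt 84 mm outside, 78 inside, 20 mm high, then a cone, then from 29 to 62 mm (flat closed top) a straight round crown 59 mm wide: grip or push there. Tab: dark block at the skirt's lower edge, 14 mm wide, 8 high, reaching 54 mm from the axis.
- grinder: Cordless coffee grinder standing firm on the counter (it does not slide): upright round body 92 mm in diameter, black and steel. Origin at the centre of its underside, z up; x points to the switch pocket, a bulge on its side reaching 62 mm from the axis. With the lid on, the lid's x points the same way.
- grinder_seat (a point): Centre of its flat top ledge, 110 mm up, axes as the grinder's. The skirt stands on it around the bowl's steel lip (73 mm outside, 69 at its top, 11 mm high). Lid home: lower edge on the ledge, lid_center 31 mm above this point. Pocket for the tab, on the same level: two guides 19 mm apart, flaring to 27 at their tops 16 mm up; back wall 59 mm from the axis, 8 mm high.
- switch_top (a point): Top of the grey spring switch plunger (8 x 11 mm) between the guides of the pocket, 50.5 mm from the grinder's axis; released it stands 5 mm above the ledge.
- switch (a joint): Travel of the plunger downwards in m: 0 released, 0.005 with the lid fully home on the ledge (its own stop is at 0.006). It needs about 1.5 N to start and 5 N at 5 mm, so the lid's weight alone leaves the lid standing proud on that side. It springs back when let go.
- mug_center (a point): Loose white mug with a handle, 82 mm in diameter, 92 mm high; the point is at its centre half-way up. To be left alone.
- jar_center (a point): Loose amber glass jar with a cork-coloured cap, 84 mm in diameter, 130 mm high; the point is at its centre half-way up. To be left alone.
- plate_center (a point): Loose shallow white plate, 184 mm in diameter, 22 mm high; the point is on its axis half-way up. To be left alone.
There are look-alikes about, which are no part of the job. What is shaped like the part that bears lid_center but purple or yellow is not meant. Leave any green look-alike of the grinder alone.

How it is judged:
By the outcome, as a careful person would: the job done as asked, in the order asked, and still so for the second after the job is handed in, while the arm keeps its last pose, push and grip.
It also fails if it takes over 45 s, if anything falls off the work surface, if the arm or the gripper's body presses on something with over 40 N, if the wrist force passes 120 N, or if a joint passes its speed limit or range.

ROBOT

A 6-joint arm with a two-finger parallel gripper is mounted at the origin on the work surface. World frame = base frame: x ahead of the robot, y to its left, z up, the work surface at z = 0. Lengths are in mm, angles in rad, forces in N, time in s.
With the tool pointing down it reaches from about 375 to 900 mm from the base axis. Payload 3.1 kg.
Tool frame: the origin (TCP) lies midway between the tips of the shut fingers; the grasp point (between the pads) lies 19 mm behind it (tcp_to_grasp is the distance from the TCP to the grasp point, in mm); z points along the fingers, y is the direction in which the jaws open and shut (so a half turn about z gives the same grasp; the last joint's range is limited). The gripper opens to 87 mm and grips with 3 to 60 N. Pads are 19 mm wide; open, the fingers measure 117 mm over their backs; the gripper's body (75 mm by 190 mm) begins 51 mm behind the grasp point.
Start: joints at [-1.395, 0.527, 1.433, -0, 1.181, -0.178], TCP at [216.562, -586.257, 222.548] pointing down, gripper open.
Joint ranges: [-3.08, 3.08], [-0.75, 2.2], [0.22, 2.44], [-1.43, 4.57], [0, 2.65], [-2.85, 2.85]. Speed limits (rad/s): [2.79, 2.79, 3.14, 3.14, 3.14, 3.14].

INTERFACE

Orientations are given as a unit quaternion [w, x, y, z].
In Python, from workcell import read_state, read_camera, camera_info, sign_off, tcp_to_grasp gives the robot as it stands. The module is installed in compiled form; this text tells all that it offers.
- The arm moves only by the tool play_rows, never from a script. Its argument "plan" is a list that holds one entry, the list of rows, each a list of 6 numbers: the shift along the tool's x, y, z in m, then the turn, a rotation vector about the tool's x, y, z in rad. In form: [[[dx, dy, dz, wx, wy, wz], ...]]. A call has 1 to 8 rows; each row shifts and turns the commanded pose from where the row before left it, along the tool's axes as they then stand; what a row does not reach is not made up. A row lasts 1/10 s, in which the tool goes at most 50 mm and 8.59 degrees, less where a joint would pass 70% of its speed; a pose out of reach is approached as far as the arm can. A call with a gripper value outside its range is refused whole. "fingers" is the finger opening in m, from 0 to 0.087, set as the call begins (left out, the last holds). The fingers move at their own pace and stop on an object; the grip force is fixed at half the most. Time passes only in rows, so rows that do not move let the fingers close. It gives the time, the measured TCP pose, the force and the opening at its end, in the units of the state.
- read_state(): the state, without advancing time (a new reading comes with each control period).
- read_camera(name): name is "side" or "top"; returns (picture, depth): 400x640x3 uint8, red, green, blue; 400x640 float32, mm along the optical axis (not along the pixel's ray), 0 where there is no reading.
- camera_info(name): a dict with "K" (3x3 intrinsics, pixels), "xyz" and "attitude" of the camera in the world. Camera axes: x right, y up, looking along -z (the intrinsics and any distortion apply to the point x, -y, -z); pixel columns grow to the right and rows downward; lengths in mm; the calibration is good to about 2 mm. A picture is of the moment at which its call begins. camera_info takes no time and is no camera call.
- sign_off(): hands the job in, once; it reports no verdict.
The state is a dict: "clock": time; "q": joint angles; "qd": joint speeds; "joint_torque": joint torques, N m; "eef_pos": TCP position; "tcp_rot": TCP orientation; "contact_force": force on the tool from outside, world axes, zero at the start; "ft_torque": the same for the moment, N m; "opening": finger opening in mm.
Only numpy, scipy, OpenCV 4.12 (cv2) and the standard library are available. Lean on these libraries where they do the work, as an engineer would, in place of code of your own. Each camera call takes 0.05 s, during which the arm holds its last target.

## Working session

There is one attempt and no reset: what is moved stays moved. The work goes in short steps, Python scripts to look and compute and a tool call to move; the robot and the scene stay as the last step left them, time stands still between calls to the robot, and variables do not carry over. Pictures are saved under pics/ and viewed, and the job is handed in when it is done.

Besides the shell and the picture viewer there is one more tool, called after ">>>" by a JSON object that holds its "fn" and its "kwargs". play_rows: Moves the arm, as the interface text tells. Its arguments: {"type":"object","properties":{"plan":{"type":"array","items":{"type":"array","items":{"type":"array","items":{"type":"number"}}}},"fingers":{"type":"number"}},"required":["plan"]}

```bash
mkdir -p pics; cat > h.py <<'E'
import numpy as np,cv2
from workcell import *
from scipy.spatial.transform import Rotation as R
def save(n,img,crop=None,s=1):
    if crop: x0,y0,x1,y1=crop; img=img[y0:y1,x0:x1]
    img=cv2.resize(img,None,fx=s,fy=s,interpolation=cv2.INTER_CUBIC)
    cv2.imwrite('pics/'+n,img[:,:,::-1])
def pose(name):
    i=camera_info(name); a=np.array(i['attitude'],float)
    M=a if a.shape==(3,3) else R.from_quat(np.r_[a[1:],a[0]]).as_matrix()
    return np.array(i['K'],float),M,np.array(i['xyz'],float)
def unproj(name,u,v,d):
    K,M,t=pose(name); x=(u-K[0,2])/K[0,0]*d; y=(v-K[1,2])/K[1,1]*d
    return M@np.array([x,-y,-d])+t
def ray_z(name,u,v,z):
    K,M,t=pose(name); p=unproj(name,u,v,1.)-t
    return t+p*(z-t[2])/p[2]
def proj(name,P):
    K,M,t=pose(name); c=M.T@(np.array(P)-t); c=np.array([c[0],-c[1],-c[2]]); return (K@(c/c[2]))[:2]
E
python3 - <<'E'
from h import *
for n in('side','top'):
    p,d=read_camera(n); np.savez(f'pics/{n}0.npz',p=p,d=d); save(n+'0.png',p); print(camera_info(n))
print(read_state(), tcp_to_grasp)
E
```

```text
{'K': array([[380.19304995,   0.        , 316.73157136],
       [  0.        , 380.19304995, 201.70475863],
       [  0.        ,   0.        ,   1.        ]]), 'xyz': array([273.23621525, 733.81429835, 830.97274328]), 'attitude': array([-0.20045185, -0.09003035,  0.39394488,  0.89248026])}
{'K': array([[456.24322126,   0.        , 315.14956463],
       [  0.        , 456.24322126, 203.3366698 ],
       [  0.        ,   0.        ,   1.        ]]), 'xyz': array([ 514.17856522,  -15.96557243, 1342.23739231]), 'attitude': array([ 0.7146741 ,  0.04674544, -0.03074398, -0.69721633])}
{'clock': 0.1, 'q': array([-1.39549649e+00,  5.28384770e-01,  1.43374825e+00, -2.68533552e-05,
        1.18137133e+00, -1.78479349e-01]), 'qd': array([ 0.00091663, -0.00264988, -0.00323844,  0.00136225,  0.00043624,
        0.00030621]), 'joint_torque': array([-9.06968635e-04, -4.40987206e+01, -1.77149731e+01,  6.35059923e-02,
        5.33429836e-02, -4.20911238e-05]), 'eef_pos': array([ 216.44774396, -585.64296001,  221.67060838]), 'tcp_rot': array([-9.55863610e-04,  9.84394439e-01,  1.75973508e-01, -1.08969364e-05]), 'contact_force': array([ 0.18953221, -0.20481735, -0.04113354]), 'ft_torque': array([ 0.04376726, -0.03044679,  0.04497405]), 'opening': 87.24835410061547} 18.700000000000003
```

View pics/side0.png

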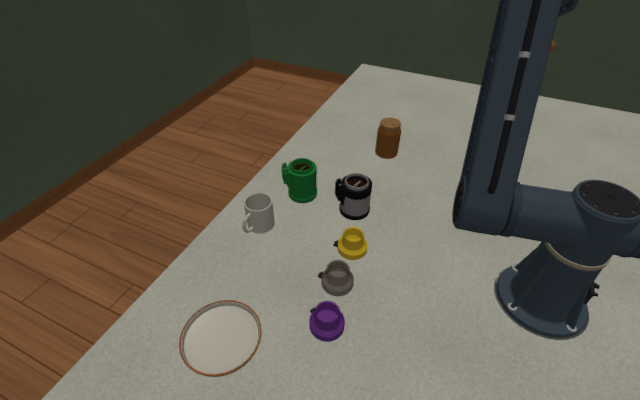

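View pics/top0.png

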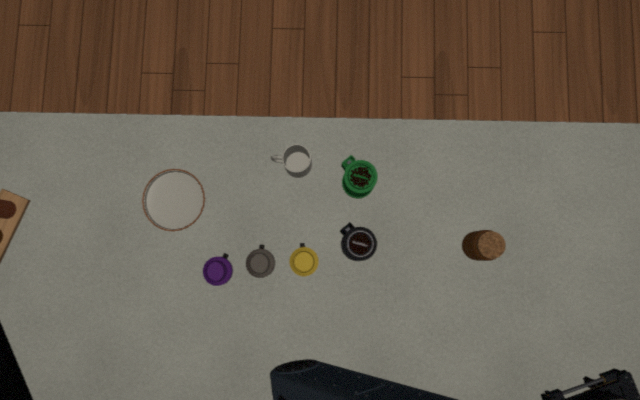

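Candidates for the lid in the top view are purple (217,270), grey smoked (260,263) and yellow (304,262). The smoked one at (260,263) matches the description. For the grinder, the candidates are black/steel (359,243) and green (360,178), so I take the black one. Next I'll check both in close crops.

```bash
python3 - <<'E'
from h import *
T=np.load('pics/top0.npz');S=np.load('pics/side0.npz')
a=T['p'][215:295,195:395]; save('c_top.png',a,None,4)
save('c_side.png',S['p'],(300,160,400,350),3)
d=T['d']
for u,v in [(260,263),(359,243),(359,229),(348,230),(217,270),(304,262),(300,300),(260,246)]:
    print(u,v,d[v,u],unproj('top',u,v,d[v,u]).round(1))
E
```

```text
260 263 1273.5328 [483.7 164.5  61.7]
359 243 1226.7501 [ 545.1 -106.9  109. ]
359 229 1227.3894 [ 582.6 -106.1  112.5]
348 230 1227.2722 [579.1 -76.6 112.9]
217 270 1274.7499 [461.1 284.3  60.9]
304 262 1269.5371 [489.7  41.6  63.4]
300 300 1323.6467 [378.8  53.1  -2.9]
260 246 1329.0891 [531.6 173.5  11.2]
```

View pics/c_top.png

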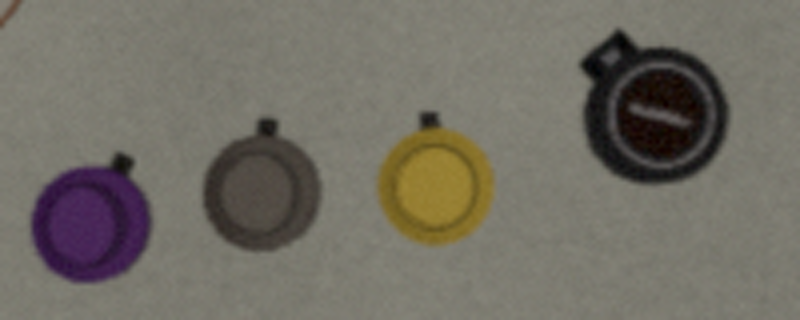

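View pics/c_side.png

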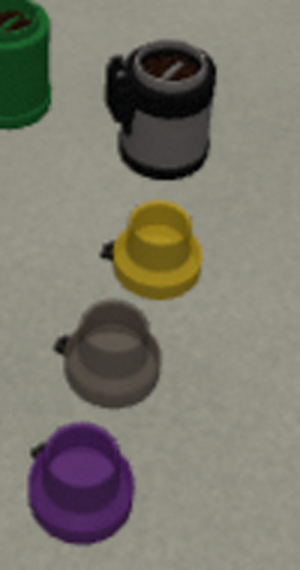

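```bash
cat >> h.py <<'E'
def circ(c,r,z,n=72):
    a=np.linspace(0,2*np.pi,n); return np.c_[c[0]+r*np.cos(a),c[1]+r*np.sin(a),np.full(n,z)]
def box(c,yaw,x0,x1,w,z):
    q=np.array([[x0,-w/2],[x1,-w/2],[x1,w/2],[x0,w/2],[x0,-w/2]]);C,S_=np.cos(yaw),np.sin(yaw)
    return np.c_[c[0]+q[:,0]*C-q[:,1]*S_,c[1]+q[:,0]*S_+q[:,1]*C,np.full(5,z)]
def overlay(name,img,curves,crop,s,fn):
    x0,y0,x1,y1=crop; im=cv2.resize(img[y0:y1,x0:x1],None,fx=s,fy=s,interpolation=cv2.INTER_CUBIC)
    for P,col in curves:
        q=np.array([proj(name,p) for p in P]); q=((q-[x0,y0]+.5)*s-.5)
        cv2.polylines(im,[np.round(q).astype(int)],False,col,1)
    cv2.imwrite('pics/'+fn,im[:,:,::-1])
def lidc(c,yaw): return [(circ(c,42,0),(255,0,0)),(circ(c,42,20),(255,80,80)),(circ(c,29.5,62),(0,255,255)),(box(c,yaw,42,54,14,8),(0,255,0))]
def grc(c,yaw): return [(circ(c,46,0),(255,0,0)),(circ(c,46,110),(255,80,80)),(circ(c,34.5,121),(0,255,255)),(box(c,yaw,46,62,27,126),(0,255,0)),(box(c,yaw,46.5,54.5,11,115),(255,255,0))]
E
cat > fit.py <<'E'
from h import *
T=np.load('pics/top0.npz');S=np.load('pics/side0.npz')
K,M,t=pose('top')
def cloud(name,D,win):
    d=D['d'];x0,y0,x1,y1=win;v,u=np.mgrid[y0:y1,x0:x1];dd=d[y0:y1,x0:x1].ravel();K,M,t=pose(name)
    ok=dd>0;u=u.ravel()[ok];v=v.ravel()[ok];dd=dd[ok]
    P=np.c_[(u-K[0,2])/K[0,0]*dd,-(v-K[1,2])/K[1,1]*dd,-dd]@M.T+t
    return P,u,v
for nm,D,wl,wg in (('top',T,(242,240,278,282),(335,215,382,266)),('side',S,(313,255,360,300),(330,170,380,222))):
    P,u,v=cloud(nm,D,wl); q=P[(P[:,2]>55)&(P[:,2]<72)]
    (cx,cy),r=cv2.minEnclosingCircle(q[:,:2].astype(np.float32)); print(nm,'crown',len(q),np.median(q[:,2]),q[:,:2].mean(0),(cx,cy),r)
    P,u,v=cloud(nm,D,wg); q=P[(P[:,2]>100)&(P[:,2]<135)]
    print(nm,'gr',len(q),np.percentile(q[:,2],[5,50,95]),q[:,:2].mean(0))
for nm in('top','side'):
    print([ (uv) for uv in (ray_z('top',260.25,263,15).round(1),ray_z('top',261.75,246.5,8).round(1),ray_z('top',359,243.5,110).round(1),ray_z('top',347.5,229.5,120).round(1))]);break
E
python3 fit.py
```

```text
top crown 349 62.987087473151405 [483.02601298 170.09058715] (482.69970703125, 170.60018920898438) 29.47748565673828
top gr 946 [101.38683594 109.78441301 123.11848035] [ 547.33042962 -105.3462016 ]
side crown 368 62.36855044772932 [482.20297858 177.06692708] (483.5015563964844, 174.5375518798828) 29.7558536529541
side gr 639 [102.11001133 110.53981829 122.20154273] [547.98506966 -95.80441118]
[array([482.6, 170.3,  15. ]), array([530.3, 168.8,   8. ]), array([ 543.8, -106.9,  110. ]), array([580.1, -74.9, 120. ])]
```

```bash
cat > ov.py <<'E'
from h import *
import sys
T=np.load('pics/top0.npz');S=np.load('pics/side0.npz')
l=(482.7,170.8);ly=-0.03;g=(543.8,-106.9);gy=0.74
overlay('top',T['p'],lidc(l,ly),(235,235,285,285),8,'a.png');overlay('top',T['p'],grc(g,gy),(330,215,390,270),7,'b.png')
overlay('side',S['p'],lidc(l,ly),(310,255,365,300),7,'c.png');overlay('side',S['p'],grc(g,gy),(325,165,385,225),7,'d.png')
ims=[cv2.resize(cv2.imread(f'pics/{k}.png'),(390,290)) for k in 'abcd']
cv2.imwrite('pics/'+sys.argv[1],np.vstack([np.hstack(ims[:2]),np.hstack(ims[2:])]))
E
python3 ov.py ov1.png
```

```text
(no output)
```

View pics/ov1.png

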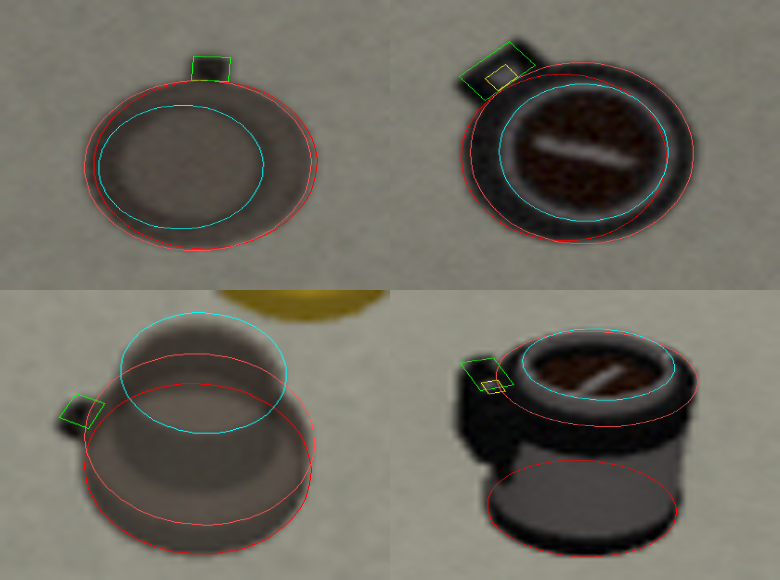

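The crops confirm the smoked lid at about (483,171) with yaw about -0.03, and the black grinder at about (544,-107) with yaw about 0.74. I'll turn the tool so the jaws lie along the lid's tab axis, because that resists tilting when the switch pushes back. Then I'll travel over to the lid.

>>> {"fn": "play_rows", "kwargs": {"plan": [[[0, 0, 0, 0, 0, -0.1484], [0, 0, 0, 0, 0, -0.1484], [0, 0, 0, 0, 0, -0.1484], [0, 0, 0, 0, 0, -0.1484], [0, 0, 0, 0, 0, -0.1484], [0, 0, 0, 0, 0, -0.1484], [0, 0, 0, 0, 0, -0.1484], [0, 0, 0, 0, 0, -0.1484]]], "fingers": 0.087}}

```text
clock: 0.9
eef_pos: [216.5, -585.8, 221.9]
tcp_rot: [-0.001, 0.715, 0.699, 0.0]
contact_force: [-0.1, -0.6, -0.7]
opening: 87.0
```

>>> {"fn": "play_rows", "kwargs": {"plan": [[[0.04, 0.026, 0, 0, 0, 0], [0.04, 0.026, 0, 0, 0, 0], [0.04, 0.026, 0, 0, 0, 0], [0.04, 0.026, 0, 0, 0, 0], [0.04, 0.026, 0, 0, 0, 0], [0.04, 0.026, 0, 0, 0, 0], [0.04, 0.026, 0, 0, 0, 0], [0.04, 0.026, 0, 0, 0, 0]]]}}

```text
clock: 1.7
eef_pos: [434.6, -270.7, 222.3]
tcp_rot: [-0.0, 0.718, 0.696, 0.0]
contact_force: [1.2, -0.5, 0.3]
opening: 87.0
```

>>> {"fn": "play_rows", "kwargs": {"plan": [[[0.045, 0.003, 0, 0, 0, 0], [0.045, 0.003, 0, 0, 0, 0], [0.045, 0.003, 0, 0, 0, 0], [0.045, 0.003, 0, 0, 0, 0], [0.045, 0.003, 0, 0, 0, 0], [0.045, 0.003, 0, 0, 0, 0], [0.045, 0.003, 0, 0, 0, 0], [0.045, 0.003, 0, 0, 0, 0]]]}}

```text
clock: 2.5
eef_pos: [468.4, 88.4, 222.4]
tcp_rot: [-0.0, 0.718, 0.696, -0.0]
contact_force: [0.8, -0.1, 0.1]
opening: 87.3
```

>>> {"fn": "play_rows", "kwargs": {"plan": [[[0.042, 0.006, 0.03, 0, 0, 0], [0.041, 0.006, 0.04, 0, 0, 0], [0, 0, 0.04, 0, 0, 0], [0, 0, 0, 0, 0, 0]]]}}

```text
clock: 2.9
eef_pos: [477.6, 162.8, 114.5]
tcp_rot: [-0.004, 0.717, 0.697, -0.005]
contact_force: [-0.9, -0.8, -0.0]
opening: 87.0
```

```bash
python3 - <<'E'
from h import *
s=read_state();print(s['eef_pos'],s['tcp_rot'],s['opening'])
for n,c in(('side',(280,180,400,310)),('top',(200,200,400,300))):
    p,d=read_camera(n); np.savez(f'pics/{n}1.npz',p=p,d=d)
    t=s['eef_pos']; yw=-.031; dy=np.array([np.cos(yw),np.sin(yw),0])
    cur=[(np.array([t-dy*43.5,t+dy*43.5]),(255,0,0)),(circ((482.7,170.8),29.5,62),(0,255,255))]
    overlay(n,p,cur,c,4,n+'1.png')
E
```

```text
[477.57798307 162.77648928 114.49253154] [-0.00365198  0.7166577   0.69739902 -0.00479632] 86.99833637110919
```

View pics/side1.png

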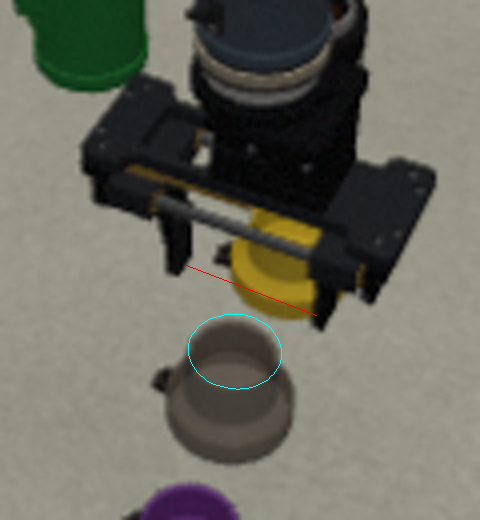

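View pics/top1.png

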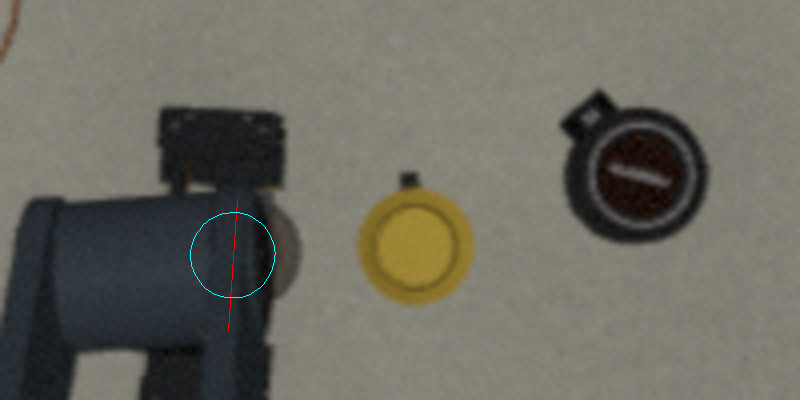

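>>> {"fn": "play_rows", "kwargs": {"plan": [[[0.0085, 0.005, 0.01, 0, 0, 0], [0, 0, 0.0, 0, 0, 0], [0, 0, 0, 0, 0, 0]]]}}

```text
clock: 3.3
eef_pos: [488.2, 170.3, 110.1]
tcp_rot: [0.001, 0.718, 0.696, 0.001]
contact_force: [0.3, -0.7, -0.2]
opening: 87.1
```

>>> {"fn": "play_rows", "kwargs": {"plan": [[[0.0005, -0.0055, 0.015, 0, 0, 0], [0, 0, 0.02, 0, 0, 0], [0, 0, 0.015, 0, 0, 0], [0, 0, 0.01, 0, 0, 0], [0, 0, 0, 0, 0, 0], [0, 0, 0, 0, 0, 0]]]}}

```text
clock: 3.9
eef_pos: [482.2, 171.1, 49.5]
tcp_rot: [0.0, 0.718, 0.696, 0.0]
contact_force: [0.2, 0.4, 0.2]
opening: 86.9
```

```bash
python3 - <<'E'
from h import *
s=read_state();print(s['eef_pos'],s['tcp_rot'],s['contact_force'])
p,d=read_camera('side'); save('side2.png',p,(300,220,380,310),6)
E
```

```text
[482.18037969 171.07548845  49.45080261] [2.50799954e-04 7.17660299e-01 6.96393228e-01 3.23691963e-04] [0.23376134 0.41661458 0.18696065]
```

View pics/side2.png

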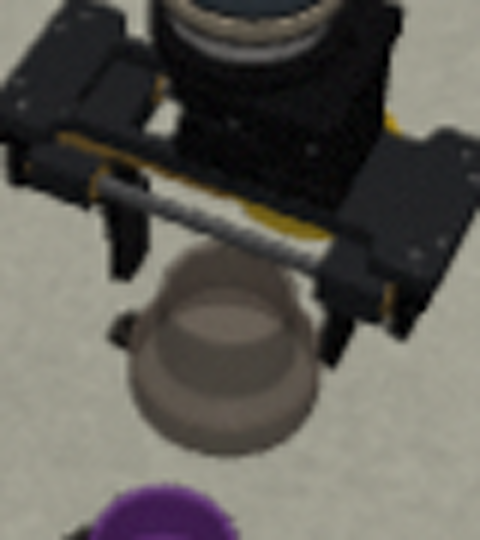

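The fingers sit either side of the smoked lid's crown: left tip at (125,275), right tip at (335,360), crown between. I'll lower to TCP z 33 and close.

>>> {"fn": "play_rows", "kwargs": {"plan": [[[0, 0, 0.01, 0, 0, 0], [0, 0, 0.0065, 0, 0, 0], [0, 0, 0, 0, 0, 0], [0, 0, 0, 0, 0, 0]]]}}

```text
clock: 4.35
eef_pos: [481.5, 171.2, 32.1]
tcp_rot: [-0.0, 0.718, 0.696, -0.0]
contact_force: [0.7, 0.2, 0.1]
opening: 86.9
```

>>> {"fn": "play_rows", "kwargs": {"plan": [[[0, 0, 0, 0, 0, 0], [0, 0, 0, 0, 0, 0], [0, 0, 0, 0, 0, 0], [0, 0, 0, 0, 0, 0], [0, 0, 0, 0, 0, 0], [0, 0, 0, 0, 0, 0]]], "fingers": 0.04}}

```text
clock: 4.95
eef_pos: [481.9, 171.2, 32.6]
tcp_rot: [0.0, 0.718, 0.697, 0.0]
contact_force: [0.7, -0.2, 1.1]
opening: 58.6
```

Gripped at 58.6 mm, which matches the 59 mm crown. I'll lift and turn.

>>> {"fn": "play_rows", "kwargs": {"plan": [[[0, 0, -0.015, 0, 0, 0], [0, 0, -0.03, 0, 0, 0], [0, 0, -0.035, 0, 0, 0], [0, 0, -0.035, 0, 0, 0], [0, 0, -0.03, 0, 0, 0], [0, 0, -0.015, 0, 0, 0], [0, 0, 0, 0, 0, 0]]]}}

```text
clock: 5.65
eef_pos: [483.1, 171.4, 194.7]
tcp_rot: [0.002, 0.718, 0.697, 0.002]
contact_force: [-0.4, 0.9, -0.1]
opening: 58.3
```

```bash
python3 - <<'E'
from h import *
T=np.load('pics/top1.npz')
a=T['p'][210:270,330:395]; save('g_top.png',a,None,10)
p,d=read_camera('side'); save('side3.png',p,(270,130,390,280),4)
E
```

```text
(no output)
```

View pics/g_top.png

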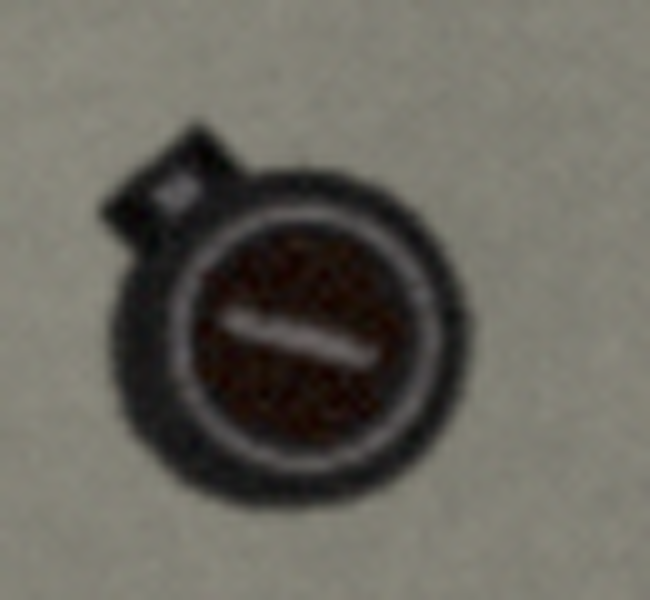

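View pics/side3.png

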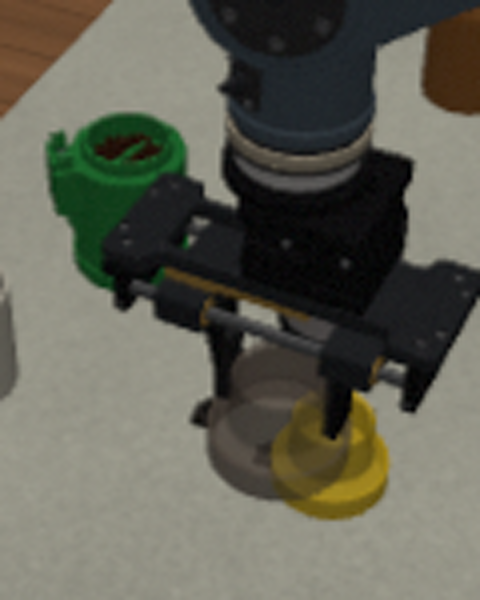

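```bash
python3 - <<'E'
from h import *
f=lambda x,y:(330+(x+.5)/10-.5,210+(y+.5)/10-.5)
c=ray_z('top',*f(305,338),121); s=ray_z('top',*f(180,190),115); a=ray_z('top',*f(195,122),120);b=ray_z('top',*f(104,210),120)
o=ray_z('top',*f(290,338),110)
print(c,o)
for p in(s,a,b,(a+b)/2): print(p.round(1),np.hypot(*(p-c)[:2]),np.arctan2(*(p-c)[1::-1]))
print(np.arctan2(*(a-b)[1::-1])-0)
# ring fit using brightness
T=np.load('pics/top1.npz')['p'].astype(float).mean(2)
v,u=np.mgrid[225:262,342:380]
P=np.array([ray_z('top',x,y,121) for x,y in zip(u.ravel(),v.ravel())]); r=np.hypot(P[:,0]-c[0],P[:,1]-c[1]); I=T[225:262,342:380].ravel()
from scipy.optimize import minimize
def cost(k): 
    r=np.hypot(P[:,0]-k[0],P[:,1]-k[1]); return -np.sum(I*np.exp(-((r-35.2)/2)**2))/np.sum(np.exp(-((r-35.2)/2)**2))
m=minimize(cost,c[:2],method='Nelder-Mead');print(m.x,m.fun)
E
```

```text
[ 543.96900368 -108.84267318  121.        ] [ 544.13510236 -105.65843513  110.        ]
[582.9 -75.2 115. ] 51.4402693138748 0.7130445832797799
[600.9 -78.6 120. ] 64.46161654873205 0.48771871443724085
[576.7 -54.8 120. ] 63.247480029457165 1.0260154602666636
[588.8 -66.7 120. ] 61.55584951289141 0.7542446550205706
-0.7794772569207623
[ 544.64474486 -108.32783237] -61.14488104909979
```

>>> {"fn": "play_rows", "kwargs": {"plan": [[[-0.02, 0.005, 0, 0, 0, 0], [-0.04, 0.01, 0, 0, 0, 0], [-0.04, 0.01, 0, 0, 0, 0], [-0.042, 0.0115, 0, 0, 0, 0], [-0.045, 0.0115, 0, 0, 0, 0], [-0.04, 0.01, 0, 0, 0, 0], [-0.03, 0.0077, 0, 0, 0, 0], [-0.02, 0.005, 0, 0, 0, 0]]]}}

```text
clock: 6.5
eef_pos: [543.5, -110.2, 190.3]
tcp_rot: [-0.001, 0.718, 0.696, -0.001]
contact_force: [0.6, 0.9, -0.3]
opening: 58.7
```

>>> {"fn": "play_rows", "kwargs": {"plan": [[[0, 0, 0, 0, 0, -0.129], [0, 0, 0, 0, 0, -0.129], [0, 0, 0, 0, 0, -0.129], [0, 0, 0, 0, 0, -0.129], [0, 0, 0, 0, 0, -0.13], [0, 0, 0, 0, 0, -0.13], [0, 0, 0, 0, 0, 0], [0, 0, 0, 0, 0, 0]]]}}

```text
clock: 7.3
eef_pos: [543.3, -107.5, 191.0]
tcp_rot: [-0.001, 0.402, 0.916, -0.0]
contact_force: [-0.1, 1.0, -0.4]
opening: 58.5
```

```bash
python3 - <<'E'
from h import *
s=read_state();print(s['eef_pos'],s['tcp_rot'],s['contact_force'],s['ft_torque'],s['opening'])
for n,c in(('side',(310,110,400,230)),('top',(330,210,400,270))):
    p,d=read_camera(n); np.savez(f'pics/{n}4.npz',p=p,d=d); save(n+'4.png',p,c,5 if n=='side' else 9)
E
```

```text
[ 543.3090209  -107.46670706  190.98332854] [-1.48329922e-03  4.01999952e-01  9.15638487e-01 -4.51962716e-06] [-0.11915319  1.00234056 -0.379574  ] [ 0.01351562 -0.12377706 -0.02058327] 58.52429620902746
```

View pics/side4.png

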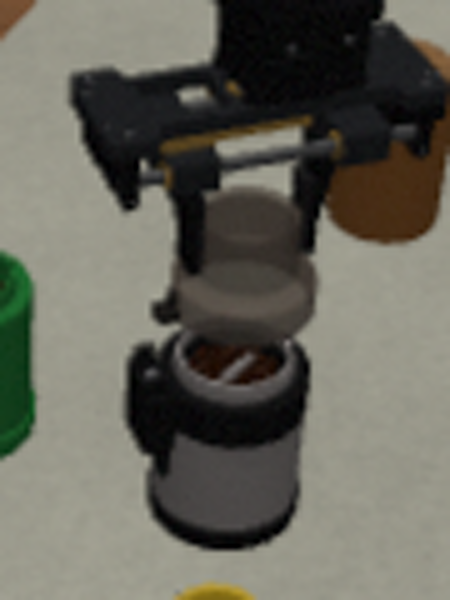

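View pics/top4.png

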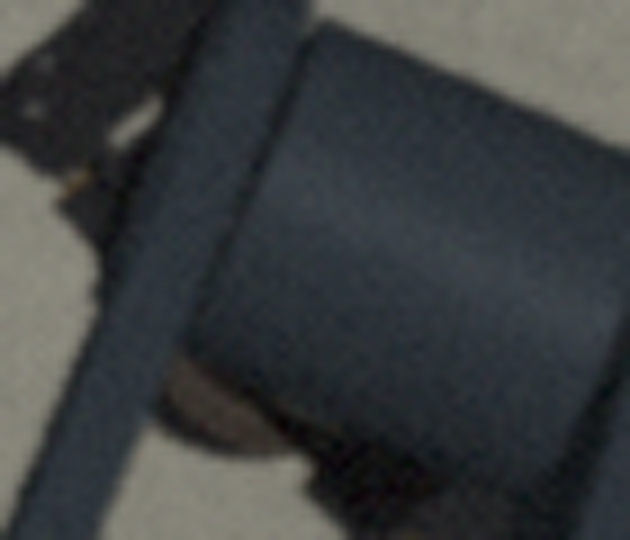

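```bash
python3 - <<'E'
from h import *
p=np.load('pics/side4.npz')['p']
l=(543.3,-107.5);z=191-32.6;yw=.743
up=lambda L:[(P+[0,0,z],c) for P,c in L]
g=(544.3,-108)
import h
crop=(328,140,382,225)
overlay('side',p,up(lidc(l,yw))+grc(g,.745),crop,7,'e1.png')
K0=h.pose
def shifted(n):
    K,M,t=K0(n);K=K.copy();K[0,2]-=.7;K[1,2]+=1.2;return K,M,t
h.pose=shifted
overlay('side',p,up(lidc(l,yw))+grc(g,.745),crop,7,'e2.png')
cv2.imwrite('pics/e.png',np.hstack([cv2.imread('pics/e1.png'),cv2.imread('pics/e2.png')]))
E
```

```text
(no output)
```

View pics/e.png

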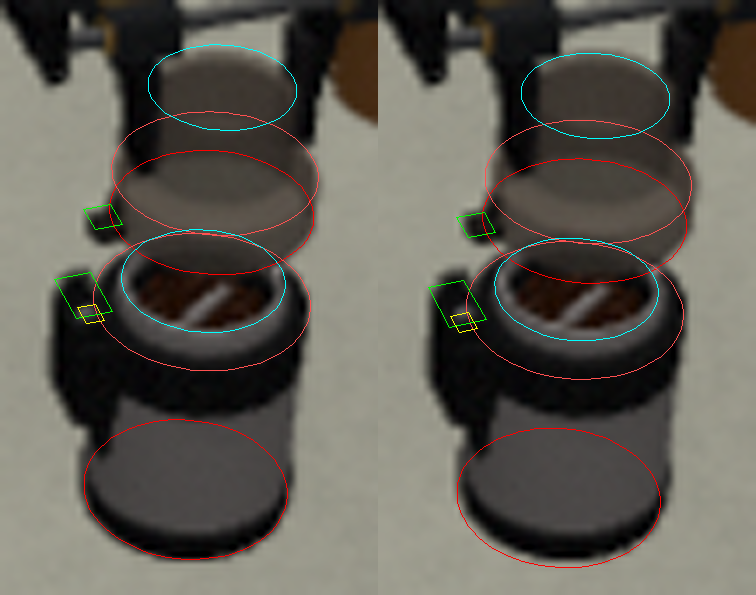

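The held lid lines up with the lip and pocket within about 1 px in the side view (tab near crop (103,222), pocket near (80,295)). I'll descend to just above the guides, then go slowly.

>>> {"fn": "play_rows", "kwargs": {"plan": [[[-0.0005, 0.0005, 0.012, 0, 0, 0], [0, 0, 0.012, 0, 0, 0], [0, 0, 0.006, 0, 0, 0], [0, 0, 0, 0, 0, 0], [0, 0, 0, 0, 0, 0]]]}}

```text
clock: 7.9
eef_pos: [544.8, -107.8, 162.1]
tcp_rot: [-0.0, 0.401, 0.916, 0.0]
contact_force: [0.8, 0.3, -0.9]
opening: 58.4
```

>>> {"fn": "play_rows", "kwargs": {"plan": [[[0, 0, 0.002, 0, 0, 0], [0, 0, 0.002, 0, 0, 0], [0, 0, 0.002, 0, 0, 0], [0, 0, 0, 0, 0, 0], [0, 0, 0, 0, 0, 0]]]}}

```text
clock: 8.4
eef_pos: [544.9, -107.8, 156.5]
tcp_rot: [0.0, 0.401, 0.916, 0.0]
contact_force: [0.0, -0.3, -1.3]
opening: 58.3
```

```bash
python3 - <<'E'
from h import *
s=read_state();print(s['eef_pos'],s['tcp_rot'],s['contact_force'],s['ft_torque'],s['opening'])
p,d=read_camera('side'); save('side5.png',p,(310,130,400,230),6)
E
```

```text
[ 544.86383905 -107.80472571  156.47984948] [3.28248965e-05 4.00711101e-01 9.16204460e-01 1.07158024e-05] [ 0.00306844 -0.27439071 -1.33292134] [-0.0040387  -0.15468406  0.0322233 ] 58.253718752163735
```

View pics/side5.png

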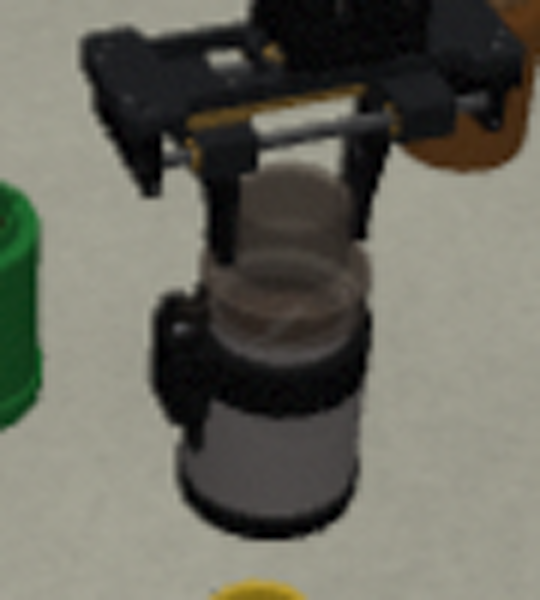

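No contact yet, and the lid sits centred over the lip. I'll continue down.

>>> {"fn": "play_rows", "kwargs": {"plan": [[[0, 0, 0.002, 0, 0, 0], [0, 0, 0.002, 0, 0, 0], [0, 0, 0.002, 0, 0, 0], [0, 0, 0.001, 0, 0, 0], [0, 0, 0, 0, 0, 0], [0, 0, 0, 0, 0, 0]]]}}

```text
clock: 9.05
eef_pos: [544.9, -107.8, 149.4]
tcp_rot: [-0.0, 0.401, 0.916, 0.0]
contact_force: [0.3, -0.4, -0.3]
opening: 58.7
```

>>> {"fn": "play_rows", "kwargs": {"plan": [[[0, 0, 0.001, 0, 0, 0], [0, 0, 0.001, 0, 0, 0], [0, 0, 0.001, 0, 0, 0], [0, 0, 0, 0, 0, 0], [0, 0, 0, 0, 0, 0]]]}}

```text
clock: 9.55
eef_pos: [545.0, -107.9, 146.7]
tcp_rot: [0.0, 0.401, 0.916, 0.0]
contact_force: [0.1, 0.0, 0.4]
opening: 58.5
```

>>> {"fn": "play_rows", "kwargs": {"plan": [[[0, 0, 0.001, 0, 0, 0], [0, 0, 0.001, 0, 0, 0], [0, 0, 0, 0, 0, 0], [0, 0, 0, 0, 0, 0]]]}}

```text
clock: 9.95
eef_pos: [544.9, -107.9, 144.6]
tcp_rot: [0.0, 0.401, 0.916, 0.0]
contact_force: [-0.4, -1.1, 2.4]
opening: 58.2
```

>>> {"fn": "play_rows", "kwargs": {"plan": [[[0, 0, 0.001, 0, 0, 0], [0, 0, 0.0005, 0, 0, 0], [0, 0, 0, 0, 0, 0], [0, 0, 0, 0, 0, 0]]]}}

```text
clock: 10.35
eef_pos: [544.9, -107.9, 143.0]
tcp_rot: [0.0, 0.401, 0.916, -0.0]
contact_force: [-1.3, -1.2, 4.1]
opening: 58.5
```

```bash
python3 - <<'E'
from h import *
s=read_state();print(s['eef_pos'],s['tcp_rot'],s['contact_force'],s['ft_torque'],s['opening'])
E
```

```text
[ 544.94123102 -107.87000112  143.04006851] [ 1.06005733e-04  4.00723029e-01  9.16199238e-01 -3.92670590e-06] [-1.27925703 -1.15639558  4.10031938] [ 0.1239177  -0.11918119  0.02497524] 58.470029804824755
```

>>> {"fn": "play_rows", "kwargs": {"plan": [[[0, 0, 0.0005, 0, 0, 0], [0, 0, 0, 0, 0, 0], [0, 0, 0, 0, 0, 0]]]}}

```text
clock: 10.65
eef_pos: [545.0, -107.9, 142.6]
tcp_rot: [0.0, 0.401, 0.916, -0.0]
contact_force: [-1.9, -0.6, 5.6]
opening: 58.2
```

>>> {"fn": "play_rows", "kwargs": {"plan": [[[0, 0, 0.0005, 0, 0, 0], [0, 0, 0, 0, 0, 0], [0, 0, 0, 0, 0, 0]]]}}

```text
clock: 10.95
eef_pos: [544.9, -107.9, 142.5]
tcp_rot: [0.0, 0.401, 0.916, -0.0]
contact_force: [-2.8, 0.2, 8.0]
opening: 58.6
```

>>> {"fn": "play_rows", "kwargs": {"plan": [[[0, 0, 0.0005, 0, 0, 0], [0, 0, 0, 0, 0, 0], [0, 0, 0, 0, 0, 0]]]}}

```text
clock: 11.25
eef_pos: [545.0, -107.9, 142.6]
tcp_rot: [0.0, 0.401, 0.916, -0.0]
contact_force: [-2.1, 0.0, 10.4]
opening: 58.3
```

>>> {"fn": "play_rows", "kwargs": {"plan": [[[0, 0, 0.0005, 0, 0, 0], [0, 0, 0, 0, 0, 0], [0, 0, 0, 0, 0, 0]]]}}

```text
clock: 11.55
eef_pos: [545.0, -107.9, 142.6]
tcp_rot: [0.0, 0.401, 0.916, -0.0]
contact_force: [-2.8, 0.5, 13.6]
opening: 58.3
```

```bash
python3 - <<'E'
from h import *
s=read_state();print(s['eef_pos'],s['tcp_rot'],s['contact_force'],s['ft_torque'],s['opening'])
p,d=read_camera('side'); save('side6.png',p,(320,140,390,225),7);np.savez('pics/side6.npz',p=p,d=d)
E
```

```text
[ 544.98261939 -107.90264044  142.5541922 ] [ 4.62265392e-04  4.00611114e-01  9.16248062e-01 -1.00892744e-04] [-2.78591953  0.51347117 13.63332922] [ 0.17580549  0.42016823 -0.0202193 ] 58.3037473925963
```

View pics/side6.png

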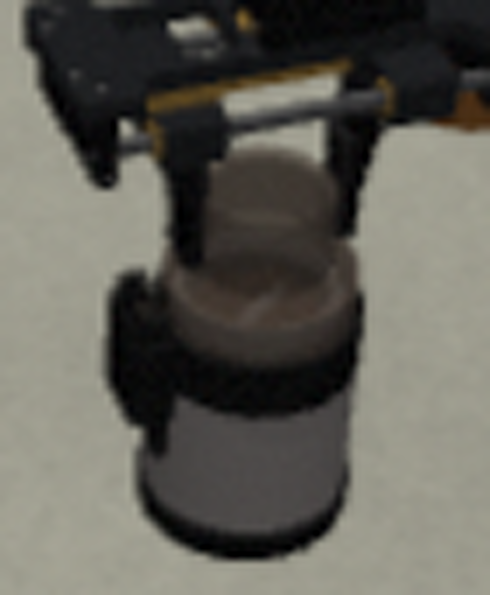

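The TCP height stalls at 142.55, against 142.6 predicted for home, and force now rises without travel, so the skirt is on the ledge. I'll relieve the small sideways force and press to about 20 N.

>>> {"fn": "play_rows", "kwargs": {"plan": [[[0.0003, -0.0003, 0.0005, 0, 0, 0], [0, 0, 0.0005, 0, 0, 0], [0, 0, 0, 0, 0, 0], [0, 0, 0, 0, 0, 0]]]}}

```text
clock: 12.0
eef_pos: [545.0, -107.9, 142.5]
tcp_rot: [0.001, 0.401, 0.916, -0.0]
contact_force: [-2.9, 1.1, 18.5]
opening: 58.7
```

>>> {"fn": "play_rows", "kwargs": {"plan": [[[0, 0, 0.0003, 0, 0, 0], [0, 0, 0, 0, 0, 0], [0, 0, 0, 0, 0, 0], [0, 0, 0, 0, 0, 0]]]}}

```text
clock: 12.4
eef_pos: [545.0, -107.9, 142.5]
tcp_rot: [0.001, 0.401, 0.916, -0.0]
contact_force: [-4.4, 1.5, 20.7]
opening: 58.4
```

```bash
python3 - <<'E'
from h import *
s=read_state();print(s['eef_pos'],s['tcp_rot'],s['contact_force'],s['ft_torque'],s['opening'])
p=np.load('pics/side6.npz')['p']
lz=[(P+[0,0,110],c) for P,c in lidc((544.9,-107.9),.743)]
overlay('side',p,lz,(328,155,382,215),12,'f.png')
E
```

```text
[ 545.00692537 -107.89556236  142.47379635] [ 1.14204621e-03  4.00580316e-01  9.16260937e-01 -2.59233011e-05] [-4.44967815  1.45409969 20.70626241] [0.21417125 0.71201284 0.00868747] 58.37131081715857
```

View pics/f.png

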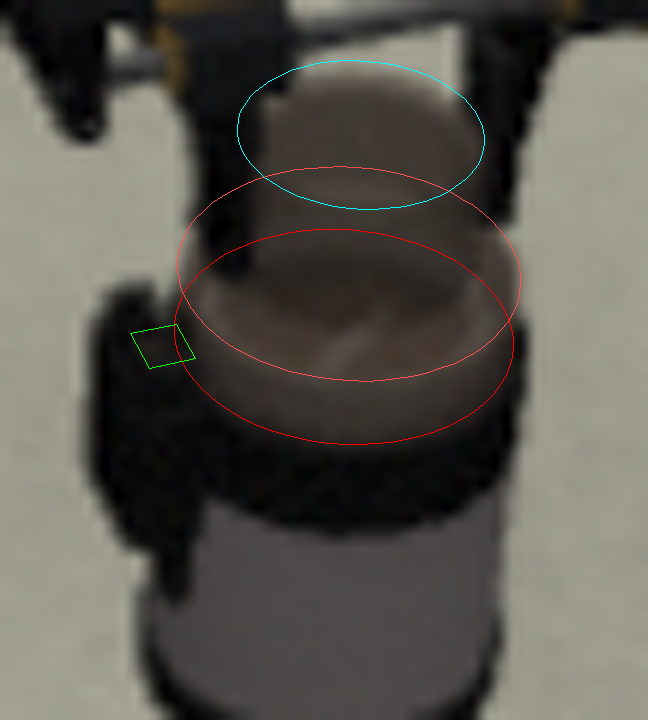

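The overlay of the fully-home model matches: skirt bottom arc near crop (350,445), with a roughly 1 px camera offset at the top, and the tab inside the pocket. I'll hold for more than 3 s.

>>> {"fn": "play_rows", "kwargs": {"plan": [[[0, 0, 0, 0, 0, 0], [0, 0, 0, 0, 0, 0], [0, 0, 0, 0, 0, 0], [0, 0, 0, 0, 0, 0], [0, 0, 0, 0, 0, 0], [0, 0, 0, 0, 0, 0], [0, 0, 0, 0, 0, 0], [0, 0, 0, 0, 0, 0]]]}}

```text
clock: 13.2
eef_pos: [545.0, -107.9, 142.5]
tcp_rot: [0.001, 0.401, 0.916, -0.0]
contact_force: [-4.3, 1.8, 20.9]
opening: 58.1
```

>>> {"fn": "play_rows", "kwargs": {"plan": [[[0, 0, 0, 0, 0, 0], [0, 0, 0, 0, 0, 0], [0, 0, 0, 0, 0, 0], [0, 0, 0, 0, 0, 0], [0, 0, 0, 0, 0, 0], [0, 0, 0, 0, 0, 0], [0, 0, 0, 0, 0, 0], [0, 0, 0, 0, 0, 0]]]}}

```text
clock: 14.0
eef_pos: [545.0, -107.9, 142.5]
tcp_rot: [0.001, 0.401, 0.916, -0.0]
contact_force: [-4.0, 1.3, 20.4]
opening: 57.9
```

>>> {"fn": "play_rows", "kwargs": {"plan": [[[0, 0, 0, 0, 0, 0], [0, 0, 0, 0, 0, 0], [0, 0, 0, 0, 0, 0], [0, 0, 0, 0, 0, 0], [0, 0, 0, 0, 0, 0], [0, 0, 0, 0, 0, 0], [0, 0, 0, 0, 0, 0], [0, 0, 0, 0, 0, 0]]]}}

```text
clock: 14.8
eef_pos: [545.0, -107.9, 142.5]
tcp_rot: [0.001, 0.401, 0.916, -0.0]
contact_force: [-4.4, 0.9, 20.7]
opening: 58.3
```

>>> {"fn": "play_rows", "kwargs": {"plan": [[[0, 0, 0, 0, 0, 0], [0, 0, 0, 0, 0, 0], [0, 0, 0, 0, 0, 0], [0, 0, 0, 0, 0, 0], [0, 0, 0, 0, 0, 0], [0, 0, 0, 0, 0, 0], [0, 0, 0, 0, 0, 0], [0, 0, 0, 0, 0, 0]]]}}

```text
clock: 15.6
eef_pos: [545.0, -107.9, 142.5]
tcp_rot: [0.001, 0.401, 0.916, -0.0]
contact_force: [-4.6, 0.3, 20.8]
opening: 58.3
```

>>> {"fn": "play_rows", "kwargs": {"plan": [[[0, 0, 0, 0, 0, 0], [0, 0, 0, 0, 0, 0], [0, 0, 0, 0, 0, 0], [0, 0, 0, 0, 0, 0], [0, 0, 0, 0, 0, 0], [0, 0, 0, 0, 0, 0], [0, 0, 0, 0, 0, 0], [0, 0, 0, 0, 0, 0]]]}}

```text
clock: 16.4
eef_pos: [545.0, -107.9, 142.5]
tcp_rot: [0.001, 0.401, 0.916, -0.0]
contact_force: [-4.0, 1.7, 20.8]
opening: 58.8
```

```bash
python3 - <<'E'
from h import *
s=read_state();print(s['clock'],s['eef_pos'],s['tcp_rot'],s['contact_force'],s['ft_torque'],s['opening'])
p,d=read_camera('side'); save('side7.png',p,(200,90,420,270),3)
save('side7c.png',p,(328,155,382,215),10)
E
```

```text
16.4 [ 545.00136259 -107.90428905  142.47151213] [ 1.14310125e-03  4.00583682e-01  9.16259464e-01 -4.72369260e-05] [-3.97481108  1.71932749 20.80218215] [ 0.3005361   0.64184931 -0.00983549] 58.81470970414211
```

View pics/side7.png

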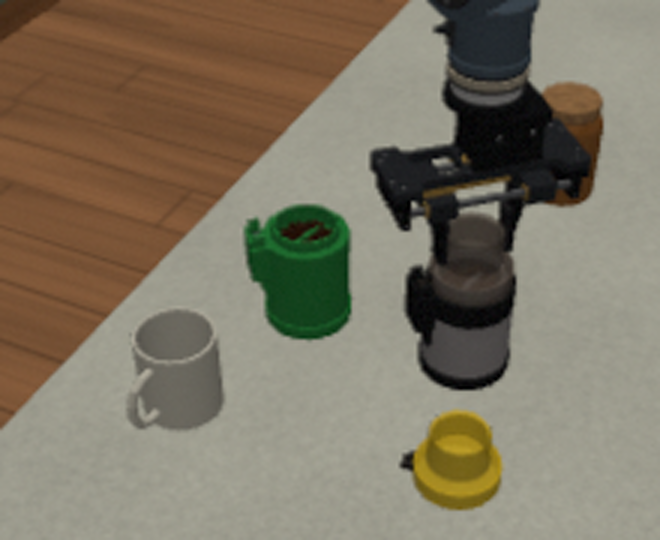

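View pics/side7c.png

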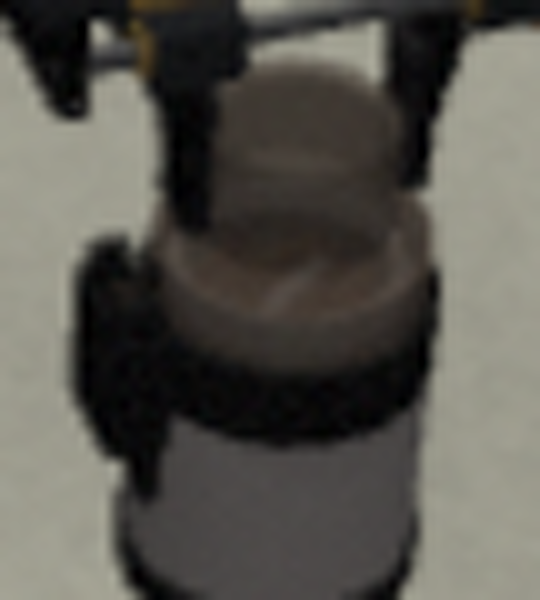

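The lid is seated and held steady at 20.8 N. The tool has flexed by about 2 mrad, which would leave the tab side up to 0.1 mm high, so I'll take that out with a tiny tilt and check.

>>> {"fn": "play_rows", "kwargs": {"plan": [[[0, 0, 0, 0.003, 0, 0], [0, 0, 0, 0, 0, 0], [0, 0, 0, 0, 0, 0], [0, 0, 0, 0, 0, 0]]]}}

```text
clock: 16.85
eef_pos: [545.0, -107.9, 142.5]
tcp_rot: [0.001, 0.401, 0.916, -0.001]
contact_force: [-5.5, 1.3, 20.1]
opening: 58.3
```

```bash
python3 - <<'E'
from h import *
s=read_state();print(s['clock'],s['eef_pos'],s['tcp_rot'],s['contact_force'],s['ft_torque'],s['opening'])
q=s['tcp_rot'];print(R.from_quat(np.r_[q[1:],q[0]]).as_matrix()[:,2])
E
```

```text
16.85 [ 544.99310785 -107.93847133  142.47568929] [ 5.94999923e-04  4.00718785e-01  9.16200027e-01 -1.26970351e-03] [-5.52264472  1.34678419 20.05676568] [0.46848565 0.48308023 0.05019596] 58.26147077878812
[ 7.26897918e-05 -2.80346008e-03 -9.99996068e-01]
```

Still 20 N and steady, now biased slightly toward the tab. I'll hold another 3 s in this state and then hand in.

>>> {"fn": "play_rows", "kwargs": {"plan": [[[0, 0, 0, 0, 0, 0], [0, 0, 0, 0, 0, 0], [0, 0, 0, 0, 0, 0], [0, 0, 0, 0, 0, 0], [0, 0, 0, 0, 0, 0], [0, 0, 0, 0, 0, 0], [0, 0, 0, 0, 0, 0], [0, 0, 0, 0, 0, 0]]]}}

```text
clock: 17.65
eef_pos: [545.0, -107.9, 142.5]
tcp_rot: [0.001, 0.401, 0.916, -0.001]
contact_force: [-5.0, 0.8, 20.6]
opening: 58.2
```

>>> {"fn": "play_rows", "kwargs": {"plan": [[[0, 0, 0, 0, 0, 0], [0, 0, 0, 0, 0, 0], [0, 0, 0, 0, 0, 0], [0, 0, 0, 0, 0, 0], [0, 0, 0, 0, 0, 0], [0, 0, 0, 0, 0, 0], [0, 0, 0, 0, 0, 0], [0, 0, 0, 0, 0, 0]]]}}

```text
clock: 18.45
eef_pos: [545.0, -107.9, 142.5]
tcp_rot: [0.001, 0.401, 0.916, -0.001]
contact_force: [-3.8, 0.6, 19.9]
opening: 58.0
```

>>> {"fn": "play_rows", "kwargs": {"plan": [[[0, 0, 0, 0, 0, 0], [0, 0, 0, 0, 0, 0], [0, 0, 0, 0, 0, 0], [0, 0, 0, 0, 0, 0], [0, 0, 0, 0, 0, 0], [0, 0, 0, 0, 0, 0], [0, 0, 0, 0, 0, 0], [0, 0, 0, 0, 0, 0]]]}}

```text
clock: 19.25
eef_pos: [545.0, -107.9, 142.5]
tcp_rot: [0.001, 0.401, 0.916, -0.001]
contact_force: [-5.2, 1.2, 20.0]
opening: 58.5
```

>>> {"fn": "play_rows", "kwargs": {"plan": [[[0, 0, 0, 0, 0, 0], [0, 0, 0, 0, 0, 0], [0, 0, 0, 0, 0, 0], [0, 0, 0, 0, 0, 0], [0, 0, 0, 0, 0, 0], [0, 0, 0, 0, 0, 0], [0, 0, 0, 0, 0, 0], [0, 0, 0, 0, 0, 0]]]}}

```text
clock: 20.05
eef_pos: [545.0, -107.9, 142.5]
tcp_rot: [0.001, 0.401, 0.916, -0.001]
contact_force: [-5.7, 0.4, 20.2]
opening: 58.2
```

```bash
python3 - <<'E'
from h import *
s=read_state();print(s['clock'],s['eef_pos'],s['contact_force'],s['opening'])
print(sign_off())
E
```

```text
20.05 [ 544.99969445 -107.92013807  142.50308737] [-5.65516527  0.43970484 20.23894923] 58.21879284574151
the job is handed in; nothing more can be done
None
```

I gripped the smoked lid by its crown, fitted it over the black and steel grinder with its tab in the switch pocket, and pressed it home. I held it at about 20 N for more than 7 s. The job is handed in at 20.05 s on the clock, with the robot still gripping and pressing.

- **Seating:** the TCP stalled at z 142.5 mm, against 142.6 mm predicted for home. On the way down, the force rose to about 5 N over roughly the last 4 mm, as the switch spring should, and then climbed without further travel. The lid outline drawn for the fully-home pose matches the side view to about 1 px.
- **Not fully clean:** a sideways force of 4–6 N remained. The two cameras also disagreed by up to about 4 mm; I went by the top camera and the force readings. I could not read the switch travel directly, and a pose check showed about 0.1 mm of possible tilt at the tab, which I countered with a 3 mrad tilt toward it.
- **Other objects:** I touched none of them. The last side crop shows the mug, the jar, the green grinder and the yellow lid standing. I took no final picture of the plate or the purple lid, but the arm did not go near them.

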